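Put the opening blades back in their own slots

ROBOT

A 6-joint arm with a two-finger parallel gripper is mounted at the origin on a cart in front of the work surface, level with it; the furniture and walls round the work are solid. World frame = base frame: x ahead of the robot, y to its left, z up, the work surface at z = 0. Lengths are in m, angles in rad, forces in N, time in s.
With the tool pointing down it reaches from about 0.35 to 0.875 m from the base axis. Payload 4.2 kg.
Tool frame: the origin (TCP) lies between the finger pads; the fingertips stand ahead of it and the grasp point (between the pads) lies 3 mm ahead of it (finger_overhang is the z of the fingertips in the tool frame, in m); z points along the fingers, y is the line along which they close (so a half turn about z gives the same grasp; the last joint's range is limited). The gripper opens to 87 mm and grips with 3 to 60 N. Pads are 19 mm wide; open, the fingers measure 117 mm over their backs; the gripper's body (75 mm by 190 mm) begins 51 mm behind the grasp point.
Start: joints at [1.581, 0.385, 0.008, 0, -1.194, -0.259], TCP at [0.154, 0.606, 0.245] pointing down, gripper open.
Joint ranges: [-3.14, 3.14], [-1.21, 2.06], [-1.07, 1.41], [-3.16, 2.05], [-2.99, -0.16], [-3.1, 3.1]. Speed limits (rad/s): [2.79, 2.79, 3.14, 3.14, 3.14, 3.14].

INTERFACE

Orientations are given as a 3x3 rotation matrix whose columns are the frame's x, y, z axes.
In Python, from station import sense, camera, finish_job, finger_overhang gives the robot as it stands.
- The arm moves only by the shell command python3 -m inch 'ROWS'. ROWS is JSON, a list of rows, each an object with "translation": the shift along the tool's x, y, z each as a share of 0.3 m, from -1 to 1, a list of three; "twist": the turn about the tool's z as a share of pi/2 rad, from -1 to 1; "gripper": the finger opening in mm, from 0 to 87. In form: [{"translation": [tx, ty, tz], "twist": twist, "gripper": gripper}, ...]. A call has 1 to 8 rows; each row is the pose to reach, as a shift and turn from the pose commanded when the call began, along the tool's axes at that moment; what a row does not reach only later rows make up. A row lasts 1/12 s, in which the tool goes at most 41.7 mm and 7.16 degrees, less where a joint would pass 70% of its speed; a pose out of reach is approached as far as the arm can. A call with a number of a shift or a turn outside -1 to 1 is refused whole. A call with a gripper value outside its range is refused whole. The fingers move at their own pace and stop on an object; the grip force is fixed at half the most. Time passes only in rows, so rows that repeat a pose let the fingers close. It gives the time, the measured TCP pose, the force, the opening and the grip force at its end, in the units of the state.
- sense(): the state, without advancing time (a new reading comes with each control period).
- camera(name): name is "scene" or "top"; returns a dict with "img" (480x640x3 uint8, blue, green, red), "K" (3x3 intrinsics, pixels), "position" and "orientation" of the camera in the world. Camera axes: x right, y up, looking along -z (the intrinsics and any distortion apply to the point x, -y, -z); pixel columns grow to the right and rows downward; lengths in m; the calibration is good to about 2 mm. A picture is of the moment at which its call begins. There is no depth.
- finish_job(): hands the job in; it is judged then, once.
The state is a dict: "clock": time; "joints": joint angles; "dq": joint speeds; "effort": joint torques, N m; "tcp_pos": TCP position; "ee_rot": TCP orientation; "contact_force": force on the tool from outside, world axes, zero at the start; "ft_torque": the same for the moment, N m; "width": opening from 0.0 (shut) to 1.0 (fully open); "gripper_force": force on a finger pad.
Only numpy, scipy, OpenCV 4.12 (cv2) and the standard library are available. Lean on these libraries where they do the work, as an engineer would, in place of code of your own. Each camera call takes 0.05 s, during which the arm holds its last target. There are 200 camera calls.

TASK

Rack the sharp opening blades before the bench is handed over: the yellow-banded medium one was put into the wide blade's slot of the leaning rack by mistake, so move it into its own empty slot in the middle, and put the red-banded wide blade that lies on the bench into the wide slot; both blade first and fully home, with the handle collar down on the block. Leave the narrow blade and the other things on the bench where they are.

Things in the scene. Friction and masses are not known exactly. Their poses are not given: they have to be found in the camera images.
- blade_rack: blade rack fixed to the bench: aluminium base and ends, 92 x 192 mm, 90 mm high; origin under its middle, z up. Its black block (180 mm along y, 26 mm thick) leans 40 degrees to the rack's -x side, roughly to the robot; middle of its mouth face 30 mm to -x, 78 mm up. Three slots from -y to +y: narrow (blue dot), medium (yellow), wide (red), at y = -61, -5, +53 mm
- slot_medium (a point): centre of the mouth of the medium slot (yellow dot) on the block's sloping face: 37 mm (y) x 5 mm (x), 73 mm deep along -z, 3 mm bevel round the mouth. z points out of the slot, 40 degrees off vertical, to the side the handles lean; y along the row of slots. Empty at the start
- slot_wide (a point): centre of the mouth of the wide slot (red dot) on the block's sloping face: 45 mm (y) x 5 mm (x), 73 mm deep along -z, 3 mm bevel round the mouth. z points out of the slot, 40 degrees off vertical, to the side the handles lean; y along the row of slots. At the start it holds the medium blade, loosely
- medium_blade: medium flat steel opening blade, 34 wide x 70 long x 2.5 mm thick, on a black handle 95 long x 22 wide x 18 mm thick with dark collar and yellow band; 90 g, balances 25 mm behind the origin. Origin: centreline where blade leaves collar; x to the tip, y across, z out of the flat. Starts in the wide slot, blade down, collar on the block
- medium_blade_tip (a point): middle of the medium blade's tip edge, 70 mm along x from its origin
- wide_blade: wide flat steel opening blade, 42 wide x 70 long x 2.5 mm thick, on a black handle 95 long x 22 wide x 18 mm thick with dark collar and red band; 90 g, balances 25 mm behind the origin. Origin: centreline where blade leaves collar; x to the tip, y across, z out of the flat. Starts flat on the bench left of the rack, handle towards the robot, origin 9 mm up
- wide_blade_tip (a point): middle of the wide blade's tip edge, 70 mm along x from its origin
- narrow_blade: narrow flat steel opening blade, 26 wide x 70 long x 2.5 mm thick, on a black handle 95 long x 22 wide x 18 mm thick with dark collar and blue band; 90 g, balances 25 mm behind the origin. Origin: centreline where blade leaves collar; x to the tip, y across, z out of the flat. It stands in its own slot, next to the medium one, and stays there
- black_tape: roll of black tape, 64 mm across, 18 mm high; origin under its centre; a bystander
- green_board: bare green supply board 46 x 73 mm, parts on it up to 25 mm high; origin under its centre; a bystander
- solder_spool: reel of solder standing on its flange, 54 mm across, 46 mm high; origin under its centre; a bystander
- side_cutters: red side cutters lying flat, 56 x 123 x 13 mm, long along y; origin under the centre; a bystander
- red_screwdriver: red-handled screwdriver, 158 mm long along y, handle 22 mm thick; origin under the centre; a bystander
- tip_tin: round white tin, 50 mm across, 24 mm high; origin under its centre; a bystander

How it is judged:
On the way, in this order (a step that is already met when the one before it is completed fails the run):
1. the medium blade is drawn clear of the wide slot ((z of medium_blade_tip in the frame of slot_wide above 0 m or y of medium_blade_tip in the frame of slot_wide below -0.04 m)), for 0.1 s.
2. the wide blade is fully home in the wide slot (z of wide_blade in the frame of slot_wide between -0.004 and 0.005 m and x of wide_blade in the frame of slot_wide between -0.005 and 0.005 m and y of wide_blade in the frame of slot_wide between -0.005 and 0.005 m and z of wide_blade_tip in the frame of slot_wide below -0.062 m), for 0.2 s.
At the end, for the whole second after the job is handed in: The medium blade stands in the medium slot and the wide blade in the wide slot, each with its tip over 62 mm deep, its collar within 4 to 5 mm of the block's face and centred within 5 mm of the slot's middle both ways, all blades at rest (all of step 2 and z of medium_blade in the frame of slot_medium between -0.004 and 0.005 m and x of medium_blade in the frame of slot_medium between -0.005 and 0.005 m and y of medium_blade in the frame of slot_medium between -0.005 and 0.005 m and z of medium_blade_tip in the frame of slot_medium below -0.062 m and linear speed of each of narrow_blade, medium_blade, wide_blade below 0.02 m/s); the robot touches nothing.
It fails at once if the narrow blade is pulled out or knocked (moved over 20 mm) (distance of narrow_blade from where it was at the start of the episode above 0.02 m).
It fails at once if one of the bystanders is pushed more than 30 mm (distance of any of black_tape, green_board, solder_spool, side_cutters, red_screwdriver, tip_tin from where it was at the start of the episode above 0.03 m).
It also fails if it takes over 67 s, if anything falls off the work surface, if the arm or the gripper's body presses on something with over 40 N, if the wrist force passes 120 N, or if a joint passes its speed limit or range.

## Working session

There is one attempt and no reset: what is moved stays moved. The work goes in short steps, Python scripts to look and compute and a shell command to move; the robot and the scene stay as the last step left them, time stands still between calls to the robot, and variables do not carry over. Pictures are saved under pics/ and viewed, at most 10 in all, crops included, and the job is handed in when it is done.

```bash
ls; mkdir -p pics
python3 - <<'E'
from station import *
import cv2,numpy as np
np.set_printoptions(precision=4,suppress=True)
s=sense();print(s,finger_overhang)
for n in("scene","top"):
    c=camera(n);cv2.imwrite(f"pics/{n}0.png",c["img"]);print(n,c["K"],c["position"],c["orientation"],[k for k in c])
E
```

```text
pics
{'clock': 0.0, 'joints': array([ 1.5807,  0.3855,  0.0066, -0.0005, -1.194 , -0.2586]), 'dq': array([ 0.0006, -0.0018,  0.0008, -0.0005,  0.0015,  0.0001]), 'effort': array([ -0.0007, -39.0666,  18.7401,   4.22  ,   0.011 ,  -0.0002]), 'tcp_pos': array([0.1537, 0.6052, 0.2435]), 'ee_rot': array([[ 0.9692, -0.2464, -0.0005],
       [-0.2464, -0.9692, -0.0021],
       [ 0.0001,  0.0021, -1.    ]]), 'contact_force': array([-0.3795,  0.0206,  0.6914]), 'ft_torque': array([ 0.0588,  0.0308, -0.027 ]), 'gripper_force': 0.0, 'width': 1.0022850874397822} 0.022
scene [[588.9347   0.     317.4368]
 [  0.     588.9347 237.1357]
 [  0.       0.       1.    ]] [-0.0054 -0.6205  0.7661] [[ 0.8412  0.2929 -0.4545]
 [-0.5404  0.4822 -0.6895]
 [ 0.0173  0.8256  0.5639]] ['img', 'K', 'position', 'orientation']
top [[535.0908   0.     325.8046]
 [  0.     535.0908 230.8457]
 [  0.       0.       1.    ]] [0.4859 0.2534 1.0421] [[-0.0261  0.9944 -0.1024]
 [-0.9993 -0.0233  0.0286]
 [ 0.0261  0.1031  0.9943]] ['img', 'K', 'position', 'orientation']
```

View pics/scene0.png

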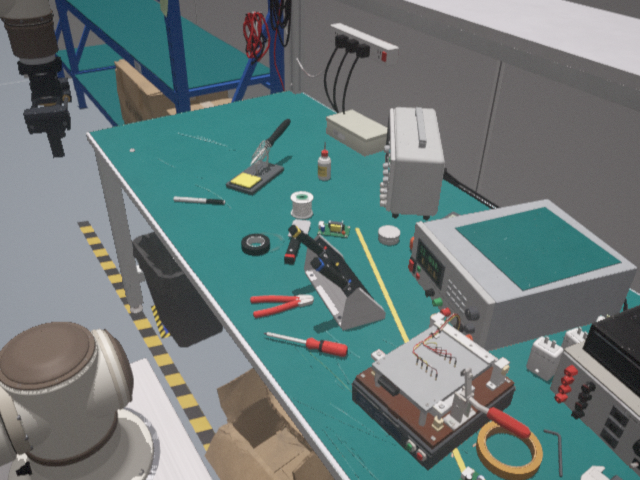

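View pics/top0.png

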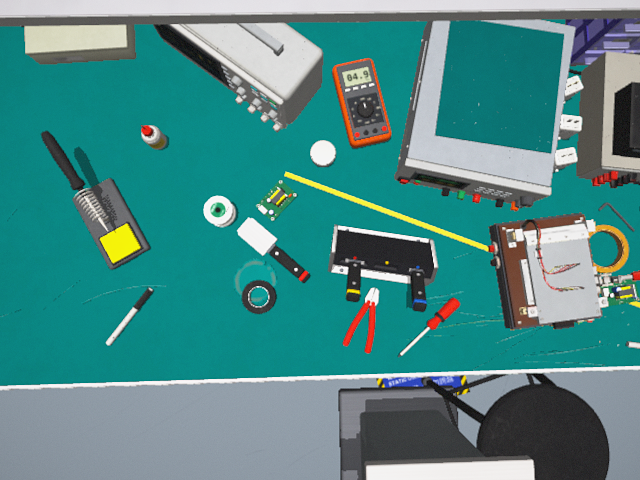

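The top view shows the rack at about (383,255), the medium handle leaning out at (354,283) and the narrow one at (418,290). The wide blade lies from (258,235) to (304,277), close to the rack's left end. In the scene view the rack is at about (340,280). I'll zoom in on both.

Run:
```python
import cv2,numpy as np
a=cv2.imread("pics/top0.png")[205:325,230:450];b=cv2.imread("pics/scene0.png")[205:335,230:400]
a=cv2.resize(a,None,fx=3.6,fy=3.6,interpolation=cv2.INTER_CUBIC)[:, :800];b=cv2.resize(b,None,fx=4.6,fy=4.6,interpolation=cv2.INTER_CUBIC)
cv2.imwrite("pics/ctop.png",a);cv2.imwrite("pics/cscene.png",b)
```

```text
(no output)
```

View pics/ctop.png

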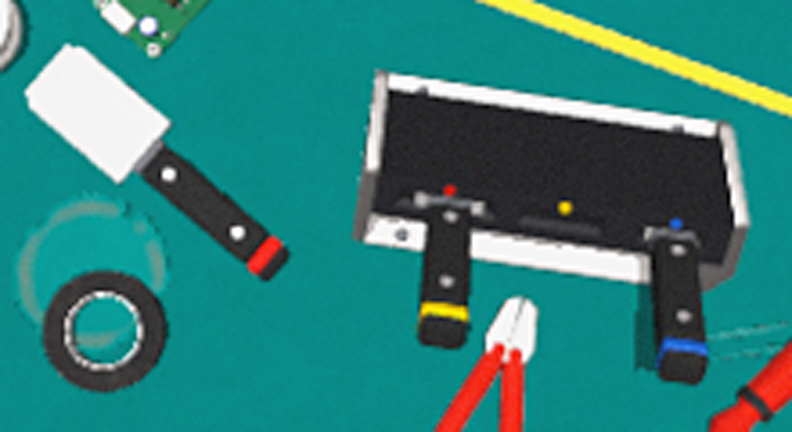

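View pics/cscene.png

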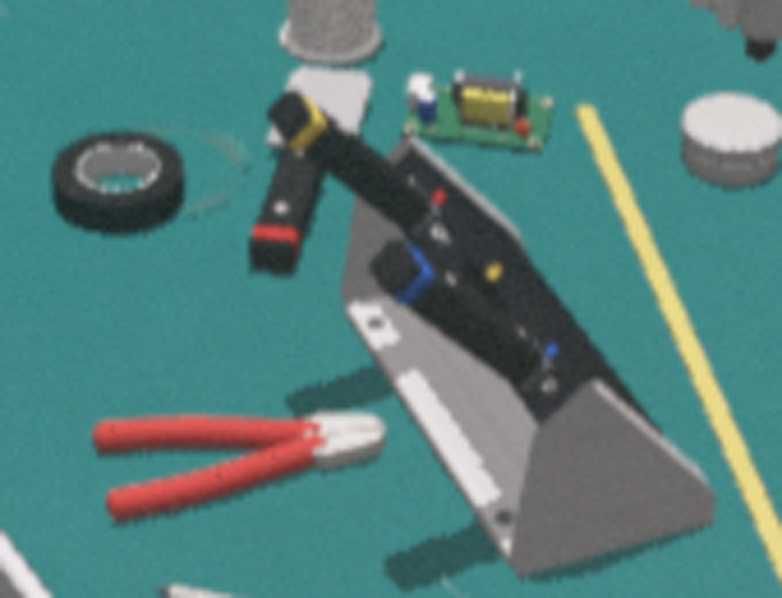

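The crops show red, yellow and blue dots at the slots in both views, and an open space under the front overhang of the block. I'll triangulate the dots and bands, and cast rays to the bench for the wide blade.

```bash
cat > h.py <<'E'
import cv2,numpy as np
from station import *
np.set_printoptions(precision=4,suppress=True)
def ray(c,u,v):
    d=np.linalg.inv(c["K"])@[u,v,1];d=c["orientation"]@(d*[1,-1,-1]);return np.array(c["position"]),d/np.linalg.norm(d)
def plane(c,u,v,z):
    p,d=ray(c,u,v);return p+d*(z-p[2])/d[2]
def tri(c1,p1,c2,p2):
    A=0;b=0;R=[ray(c1,*p1),ray(c2,*p2)]
    for p,d in R:
        M=np.eye(3)-np.outer(d,d);A=A+M;b=b+M@p
    x=np.linalg.solve(A,b);return x,max(np.linalg.norm(np.cross(x-p,d)) for p,d in R)
def mask(img,col):
    h,s,v=[a.astype(int) for a in cv2.split(cv2.cvtColor(img,cv2.COLOR_BGR2HSV))]
    k={"r":(h<8)|(h>172),"y":(h>18)&(h<34),"b":(h>105)&(h<128)}[col]
    return (k&(s>110)&(v>70)).astype(np.uint8)
def blob(img,col,x0,y0,x1,y1):
    m=np.zeros(img.shape[:2],np.uint8);m[y0:y1,x0:x1]=mask(img,col)[y0:y1,x0:x1]
    n,l,st,ce=cv2.connectedComponentsWithStats(m)
    return [(ce[i].round(1),st[i,4]) for i in range(1,n) if st[i,4]>2]
def project(c,P):
    q=c["orientation"].T@(np.array(P)-c["position"])*[1,-1,-1];q=c["K"]@q;return q[:2]/q[2]
E
python3 - <<'E'
from h import *
t=camera("top");s=camera("scene")
for c in "ryb":
    print(c,"top",blob(t["img"],c,290,240,440,312),"scene",blob(s["img"],c,280,215,360,292))
# wide blade white contour in the top view
g=cv2.cvtColor(t["img"],cv2.COLOR_BGR2HSV);m=((g[...,1]<40)&(g[...,2]>200)).astype(np.uint8);m[:, :236]=0;m[:, 278:]=0;m[:215]=0;m[260:]=0
ct=max(cv2.findContours(m,0,2)[0],key=cv2.contourArea);bx=cv2.boxPoints(cv2.minAreaRect(ct));print(bx)
print([plane(t,*p,0.010)[:2] for p in bx])
rb=[b for b in blob(t["img"],"r",295,262,315,285)];print(rb,[plane(t,*b[0],0.018) for b in rb])
E
```

```text
r top [(array([354.5, 257.5]), np.int32(12)), (array([302.8, 275.5]), np.int32(55)), (array([367.8, 306.8]), np.int32(121)), (array([438.7, 310.7]), np.int32(3))] scene [(array([342.5, 232. ]), np.int32(4)), (array([325.1, 247.1]), np.int32(8)), (array([289.9, 255.3]), np.int32(32))]
y top [(array([386.5, 262.3]), np.int32(14)), (array([352.9, 290.8]), np.int32(56))] scene [(array([335. , 226.9]), np.int32(45)), (array([297.2, 232.6]), np.int32(26)), (array([337. , 263.7]), np.int32(9))]
b top [(array([417.5, 266.5]), np.int32(12)), (array([418.5, 301. ]), np.int32(57))] scene [(array([322.1, 228.9]), np.int32(8)), (array([320.3, 264.7]), np.int32(45)), (array([349.3, 280.6]), np.int32(9))]
[[234.9294 232.0824]
 [249.4706 215.1176]
 [276.8941 238.6235]
 [262.3529 255.5882]]
[array([0.5939, 0.3993]), array([0.6263, 0.3709]), array([0.5793, 0.3186]), array([0.5472, 0.3471])]
[(array([302.8, 275.5]), np.int32(55))] [array([0.5069, 0.2701, 0.018 ])]
```

Run:
```python
from h import *
t=camera("top");s=camera("scene")
D={}
for n,a,b in [("r",(354.5,257.5),(325.1,247.1)),("y",(386.5,262.3),(337,263.7)),("b",(417.5,266.5),(349.3,280.6)),("band_y",(352.9,290.8),(297.2,232.6)),("band_b",(418.5,301),(320.3,264.7))]:
    x,e=tri(t,a,s,b);D[n]=x;print(n,x,e)
Y=D["r"]-D["b"];print(np.linalg.norm(Y),np.degrees(np.arctan2(-Y[0],Y[1])))
yaw=np.arctan2(-Y[0],Y[1]);X=np.array([np.cos(yaw),np.sin(yaw),0]);Yh=np.array([-X[1],X[0],0])
# mean dot -> slot-row line; local y of dots mean = -13/3; dot offset on the face unknown: solve from height (face middle 78 mm)
m=(D["r"]+D["y"]+D["b"])/3;print("mean dot",m)
dx=(m[2]-.078)/np.tan(np.radians(40));mid=m-X*dx;mid[2]=.078
org=mid+X*.03-Yh*(-.013/3);org[2]=0;print("face mid(slots' row)",mid,"rack org",org,"dx",dx)
for n,c in(("y","r"),("b","b")):
    d=D["band_"+n]-(D[c]-X*dx-[0,0,m[2]-.078]);print(n,"band rel slot in rack axes",d@X,d@Yh,d[2])
for P in [org,org+X*.046+Yh*.096,org+X*.046-Yh*.096,org-X*.046+Yh*.096,org-X*.046-Yh*.096]:print("proj",project(t,P),project(s,P))
```

```text
r [0.5364 0.175  0.085 ] 0.0013135221638424326
y [0.5263 0.1178 0.0842] 0.0012212079085771258
b [0.5169 0.0625 0.0842] 0.000671081127842663
band_y [0.4773 0.1839 0.1356] 0.0008030765423064082
band_b [0.4578 0.0735 0.1372] 0.0013965347290934122
0.1142320481771197 -9.816254233275844
mean dot [0.5265 0.1184 0.0845]
face mid(slots' row) [0.5189 0.1197 0.078 ] rack org [0.5492 0.1189 0.    ] dx 0.0076991749990117575
y band rel slot in rack axes -0.052064736128006536 -0.0013459751102978855 0.057030580849237886
b band rel slot in rack axes -0.05243601525399064 0.0007945633274614398 0.05947960751959332
proj [379.8134 251.9615] [343.9368 293.1463]
proj [334.6317 221.66  ] [344.4242 261.7857]
proj [431.1743 235.9896] [386.5881 317.1813]
proj [327.8705 268.1144] [305.2027 271.3187]
proj [425.3278 282.4862] [343.372  329.4887]
```

```bash
cat >> h.py <<'E'
def shares(x,y,z,yaw=-9.8):
    s=sense();R=s["ee_rot"];d=R.T@(np.array([x,y,z])-s["tcp_pos"])/0.3
    a=np.degrees(np.arctan2(R[1,0],R[0,0]));print("t",s["clock"],"tcp",s["tcp_pos"],"yaw",round(a,2),"-> share",d,"twist",round((a-yaw)/90,4),"w",round(s["width"]*87,1),"F",s["contact_force"])
E
python3 -c "
from h import *
shares(.491,.183,.25)"
```

```text
t 0.3 tcp [0.1538 0.6056 0.2442] yaw -14.26 -> share [ 1.4362  1.0885 -0.0185] twist -0.0495 w 87.0 F [0.2298 0.4741 0.1283]
```

```bash
python3 -m inch '[{"translation":[0.12,0.09,-0.02],"twist":-0.05,"gripper":42},{"translation":[0.24,0.18,-0.02],"twist":-0.05,"gripper":42},{"translation":[0.36,0.27,-0.02],"twist":-0.05,"gripper":42},{"translation":[0.48,0.36,-0.02],"twist":-0.05,"gripper":42},{"translation":[0.6,0.45,-0.02],"twist":-0.05,"gripper":42},{"translation":[0.72,0.54,-0.02],"twist":-0.05,"gripper":42},{"translation":[0.72,0.54,-0.02],"twist":-0.05,"gripper":42},{"translation":[0.72,0.54,-0.02],"twist":-0.05,"gripper":42}]'; python3 -c "
from h import *
shares(.491,.183,.25)"
```

```text
clock: 0.97
tcp_pos: [0.325, 0.3922, 0.2509]
ee_rot: [[0.985, -0.174, -0.0], [-0.174, -0.985, -0.0], [-0.0, 0.0, -1.0]]
contact_force: [0.0, -0.0, 0.3]
width: 0.518
gripper_force: 0.0
t 0.9667 tcp [0.325  0.3922 0.2509] yaw -10.02 -> share [0.6661 0.5905 0.0032] twist -0.0024 w 45.1 F [ 0.041  -0.0084  0.2996]
```

```bash
python3 -m inch '[{"translation":[0.11,0.1,0],"twist":0,"gripper":42},{"translation":[0.22,0.2,0],"twist":0,"gripper":42},{"translation":[0.33,0.3,0],"twist":0,"gripper":42},{"translation":[0.44,0.4,0],"twist":0,"gripper":42},{"translation":[0.55,0.5,0],"twist":0,"gripper":42},{"translation":[0.666,0.59,0],"twist":0,"gripper":42},{"translation":[0.666,0.59,0],"twist":0,"gripper":42},{"translation":[0.666,0.59,0],"twist":0,"gripper":42}]'
python3 - <<'E'
from h import *
shares(.491,.183,.127)
t=camera("top");s=camera("scene")
a=cv2.resize(t["img"][200:340,270:460],None,fx=2.1,fy=2.1);b=cv2.resize(s["img"][130:340,220:420],(400,294))
b=cv2.resize(s["img"][100:340,200:420],None,fx=1.8,fy=1.8)
o=np.zeros((440,800,3),np.uint8);o[:a.shape[0],:a.shape[1]]=a;o[:b.shape[0],400:400+b.shape[1]]=b;cv2.imwrite("pics/p5.png",o)
E
```

```text
clock: 1.63
tcp_pos: [0.4921, 0.1853, 0.2502]
ee_rot: [[0.985, -0.174, 0.0], [-0.174, -0.985, -0.001], [0.0, 0.0, -1.0]]
contact_force: [0.8, 0.5, -0.7]
width: 0.482
gripper_force: 0.0
t 1.6333 tcp [0.4921 0.1853 0.2502] yaw -10.01 -> share [-0.0022  0.0078  0.4108] twist -0.0024 w 41.9 F [ 0.7638  0.5464 -0.6598]
```

View pics/p5.png

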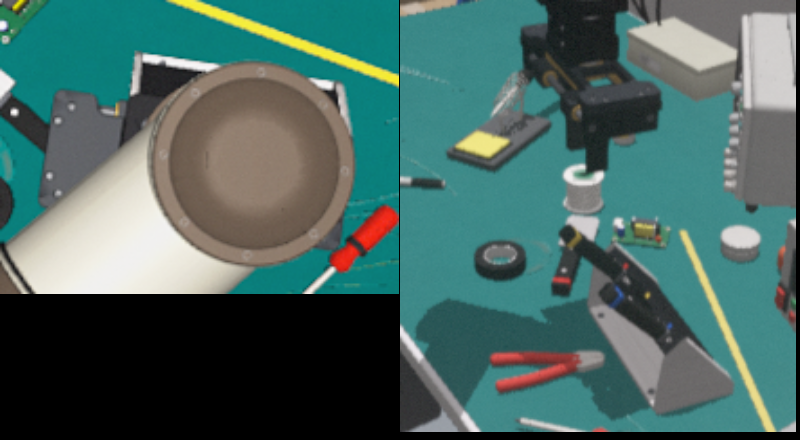

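The left half shows the arm hiding the rack from above. The right half shows the gripper over the medium handle, with its long body along the row and the handle at about (590,250). Next I descend and grip.

```bash
python3 -m inch '[{"translation":[0,0.007,0.1],"twist":0,"gripper":42},{"translation":[0,0.007,0.2],"twist":0,"gripper":42},{"translation":[0,0.007,0.28],"twist":0,"gripper":42},{"translation":[-0.002,0.007,0.34],"twist":0,"gripper":42},{"translation":[-0.002,0.007,0.38],"twist":0,"gripper":42},{"translation":[-0.002,0.007,0.41],"twist":0,"gripper":42},{"translation":[-0.002,0.007,0.41],"twist":0,"gripper":42},{"translation":[-0.002,0.007,0.41],"twist":0,"gripper":30}]'; python3 -m inch '[{"translation":[0,0,0],"twist":0,"gripper":15},{"translation":[0,0,0],"twist":0,"gripper":15},{"translation":[0,0,0],"twist":0,"gripper":15},{"translation":[0,0,0],"twist":0,"gripper":15},{"translation":[0,0,0],"twist":0,"gripper":15},{"translation":[0,0,0],"twist":0,"gripper":15}]'; python3 -c "
from h import *
shares(.491,.183,.127)"
```

```text
clock: 2.4
tcp_pos: [0.4891, 0.1863, 0.1278]
ee_rot: [[0.986, -0.168, 0.0], [-0.168, -0.986, -0.0], [0.0, 0.0, -1.0]]
contact_force: [0.4, 0.3, 0.1]
width: 0.458
gripper_force: 0.0
clock: 2.9
tcp_pos: [0.4893, 0.1849, 0.1283]
ee_rot: [[0.985, -0.17, 0.0], [-0.17, -0.985, -0.0], [0.0, 0.0, -1.0]]
contact_force: [-1.6, -3.2, 6.6]
width: 0.253
gripper_force: 30.1
t 2.9 tcp [0.4893 0.1849 0.1283] yaw -9.77 -> share [0.0065 0.0053 0.0043] twist 0.0003 w 22.0 F [-1.5653 -3.2393  6.62  ]
```

```bash
python3 -m inch '[{"translation":[-0.021,0,-0.025],"twist":0,"gripper":15},{"translation":[-0.054,0,-0.064],"twist":0,"gripper":15},{"translation":[-0.086,0,-0.102],"twist":0,"gripper":15},{"translation":[-0.118,0,-0.14],"twist":0,"gripper":15},{"translation":[-0.15,0,-0.178],"twist":0,"gripper":15},{"translation":[-0.182,0,-0.217],"twist":0,"gripper":15},{"translation":[-0.193,0,-0.23],"twist":0,"gripper":15},{"translation":[-0.193,0,-0.23],"twist":0,"gripper":15}]'; python3 -m inch '[{"translation":[0,0.06,0],"twist":0,"gripper":15},{"translation":[0,0.13,0],"twist":0,"gripper":15},{"translation":[0,0.197,0],"twist":0,"gripper":15},{"translation":[0,0.197,0],"twist":0,"gripper":15},{"translation":[0,0.197,0],"twist":0,"gripper":15}]'
python3 - <<'E'
from h import *
shares(.491,.183,.127)
s=camera("scene")
cv2.imwrite("pics/p6.png",cv2.resize(s["img"][150:340,220:420],None,fx=3,fy=3,interpolation=cv2.INTER_CUBIC))
# expected tip/origin projections with blade axis
E
```

```text
clock: 3.57
tcp_pos: [0.432, 0.1958, 0.1976]
ee_rot: [[0.986, -0.168, 0.002], [-0.168, -0.986, 0.003], [0.002, -0.003, -1.0]]
contact_force: [-0.0, 1.0, -1.5]
width: 0.256
gripper_force: 30.0
clock: 3.98
tcp_pos: [0.4219, 0.1355, 0.1958]
ee_rot: [[0.985, -0.171, -0.001], [-0.171, -0.985, -0.001], [-0.001, 0.001, -1.0]]
contact_force: [-0.3, 0.2, -0.5]
width: 0.25
gripper_force: 30.0
t 3.9833 tcp [0.4219 0.1355 0.1958] yaw -9.87 -> share [ 0.1999 -0.1956  0.229 ] twist -0.0008 w 21.7 F [-0.3419  0.1546 -0.4747]
```

View pics/p6.png

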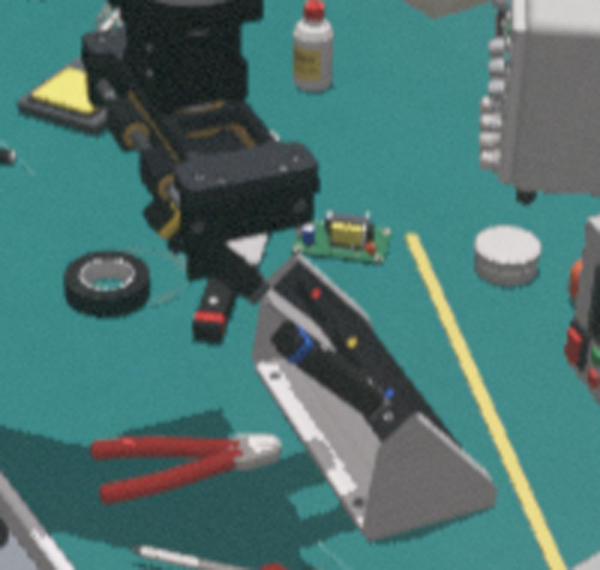

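The medium blade is held by the gripper, its steel at about (290,320) behind the narrow handle. By the numbers it is in line with the medium slot (yellow dot at 352,342), so I insert along the slot axis.

```bash
python3 -m inch '[{"translation":[0.02,0,0.024],"twist":0,"gripper":15},{"translation":[0.04,0,0.048],"twist":0,"gripper":15},{"translation":[0.055,0,0.065],"twist":0,"gripper":15},{"translation":[0.07,0,0.083],"twist":0,"gripper":15},{"translation":[0.085,0,0.101],"twist":0,"gripper":15},{"translation":[0.1,0,0.119],"twist":0,"gripper":15},{"translation":[0.1,0,0.119],"twist":0,"gripper":15}]'
python3 - <<'E'
from h import *
shares(.491,.183,.127)
s=camera("scene")
cv2.imwrite("pics/p7.png",cv2.resize(s["img"][190:310,280:380],None,fx=5,fy=5,interpolation=cv2.INTER_CUBIC))
E
```

```text
clock: 4.62
tcp_pos: [0.4521, 0.1315, 0.1594]
ee_rot: [[0.985, -0.17, -0.002], [-0.17, -0.985, -0.001], [-0.002, 0.002, -1.0]]
contact_force: [-0.2, -0.1, -0.8]
width: 0.249
gripper_force: 30.0
t 4.6167 tcp [0.4521 0.1315 0.1594] yaw -9.79 -> share [ 0.0989 -0.1915  0.1074] twist 0.0001 w 21.7 F [-0.1992 -0.1009 -0.7821]
```

```bash
python3 -m inch '[{"translation":[0.02,0,0.024],"twist":0,"gripper":15},{"translation":[0.04,0,0.047],"twist":0,"gripper":15},{"translation":[0.06,0,0.07],"twist":0,"gripper":15},{"translation":[0.078,0,0.09],"twist":0,"gripper":15},{"translation":[0.088,0,0.101],"twist":0,"gripper":15},{"translation":[0.088,0,0.101],"twist":0,"gripper":15}]'
python3 - <<'E'
from h import *
shares(.491,.183,.127)
E
```

```text
clock: 5.17
tcp_pos: [0.4784, 0.127, 0.1296]
ee_rot: [[0.985, -0.17, -0.001], [-0.17, -0.985, -0.001], [-0.001, 0.001, -1.0]]
contact_force: [0.4, -0.2, -0.6]
width: 0.249
gripper_force: 30.0
t 5.1667 tcp [0.4784 0.127  0.1296] yaw -9.79 -> share [ 0.0096 -0.191   0.0084] twist 0.0001 w 21.7 F [ 0.4287 -0.2465 -0.6244]
```

```bash
python3 -m inch '[{"translation":[0.003,0,0.004],"twist":0,"gripper":15},{"translation":[0.006,0,0.007],"twist":0,"gripper":15},{"translation":[0.008,0,0.0095],"twist":0,"gripper":15},{"translation":[0.008,0,0.0095],"twist":0,"gripper":15}]'; python3 -m inch '[{"translation":[0,0,0],"twist":0,"gripper":40},{"translation":[0,0,0],"twist":0,"gripper":40},{"translation":[0,0,0],"twist":0,"gripper":40},{"translation":[0,0,0],"twist":0,"gripper":40},{"translation":[0,0,-0.05],"twist":0,"gripper":40},{"translation":[0,0,-0.15],"twist":0,"gripper":40},{"translation":[0,0,-0.28],"twist":0,"gripper":40},{"translation":[0,0,-0.4],"twist":0,"gripper":40}]'
```

```text
clock: 5.5
tcp_pos: [0.4798, 0.1267, 0.1281]
ee_rot: [[0.986, -0.169, -0.001], [-0.169, -0.986, -0.0], [-0.001, 0.001, -1.0]]
contact_force: [-2.6, 0.4, 3.2]
width: 0.248
gripper_force: 30.0
clock: 6.17
tcp_pos: [0.48, 0.1267, 0.2491]
ee_rot: [[0.986, -0.169, -0.0], [-0.169, -0.986, -0.001], [-0.0, 0.001, -1.0]]
contact_force: [1.4, 0.7, -0.9]
width: 0.457
gripper_force: 0.0
```

Run:
```python
from h import *
t=camera("top");print("tape",plane(t,259,297,.018),"spool",plane(t,219,211,.046),"board",plane(t,277,197,.02))
print(sense()["joints"]);shares(.533,.2995,.15,48.2)
```

```text
tape [0.4684 0.3538 0.018 ] spool [0.6304 0.4235 0.046 ] board [0.659  0.3165 0.02  ]
[ 0.5859  0.1547 -0.2797  0.0047 -1.1214  0.8146]
t 6.2167 tcp [0.4842 0.1281 0.2575] yaw -9.64 -> share [ 0.0597 -0.5878  0.3635] twist -0.6427 w 39.8 F [2.8159 0.3532 5.7925]
```

```bash
python3 -m inch '[{"translation":[0.01,-0.08,0],"twist":-0.08,"gripper":40},{"translation":[0.02,-0.17,0],"twist":-0.16,"gripper":40},{"translation":[0.03,-0.27,0],"twist":-0.24,"gripper":40},{"translation":[0.04,-0.37,0],"twist":-0.32,"gripper":40},{"translation":[0.05,-0.47,0],"twist":-0.4,"gripper":40},{"translation":[0.06,-0.55,0],"twist":-0.48,"gripper":40},{"translation":[0.06,-0.588,0],"twist":-0.56,"gripper":40},{"translation":[0.06,-0.588,0.03],"twist":-0.64,"gripper":40}]' >/dev/null; python3 -m inch '[{"translation":[0,0,0.05],"twist":0,"gripper":40},{"translation":[0,0,0.1],"twist":0,"gripper":40},{"translation":[0,0,0.14],"twist":0,"gripper":40},{"translation":[0,0,0.14],"twist":0,"gripper":40},{"translation":[0,0,0.14],"twist":0,"gripper":40}]';python3 - <<'E'
from h import *
shares(.533,.2995,.028,48.2)
E
```

```text
clock: 7.3
tcp_pos: [0.5277, 0.2975, 0.196]
ee_rot: [[0.675, 0.738, -0.001], [0.738, -0.675, -0.001], [-0.002, 0.0, -1.0]]
contact_force: [-0.2, -0.5, 0.5]
width: 0.463
gripper_force: 0.0
t 7.3 tcp [0.5277 0.2975 0.196 ] yaw 47.55 -> share [0.0176 0.0085 0.5601] twist -0.0072 w 40.2 F [-0.1849 -0.4548  0.4828]
```

```bash
python3 -m inch '[{"translation":[0.017,0.008,0.1],"twist":-0.007,"gripper":40},{"translation":[0.017,0.008,0.2],"twist":-0.007,"gripper":40},{"translation":[0.017,0.008,0.3],"twist":-0.007,"gripper":40},{"translation":[0.017,0.008,0.4],"twist":-0.007,"gripper":40},{"translation":[0.017,0.008,0.47],"twist":-0.007,"gripper":40},{"translation":[0.017,0.008,0.52],"twist":-0.007,"gripper":40},{"translation":[0.017,0.008,0.55],"twist":-0.007,"gripper":40},{"translation":[0.017,0.008,0.555],"twist":-0.007,"gripper":40}]'
python3 - <<'E'
from h import *
shares(.533,.2995,.028,48.2)
s=camera("scene")
cv2.imwrite("pics/p7.png",cv2.resize(s["img"][150:340,220:420],None,fx=3,fy=3,interpolation=cv2.INTER_CUBIC))
E
```

```text
clock: 7.97
tcp_pos: [0.5329, 0.2996, 0.0292]
ee_rot: [[0.667, 0.745, -0.001], [0.745, -0.667, -0.001], [-0.002, -0.0, -1.0]]
contact_force: [0.1, -0.9, 0.4]
width: 0.463
gripper_force: 0.0
t 7.9667 tcp [0.5329 0.2996 0.0292] yaw 48.16 -> share [-0.0002  0.0005  0.004 ] twist -0.0004 w 40.3 F [ 0.104  -0.8531  0.359 ]
```

View pics/p7.png

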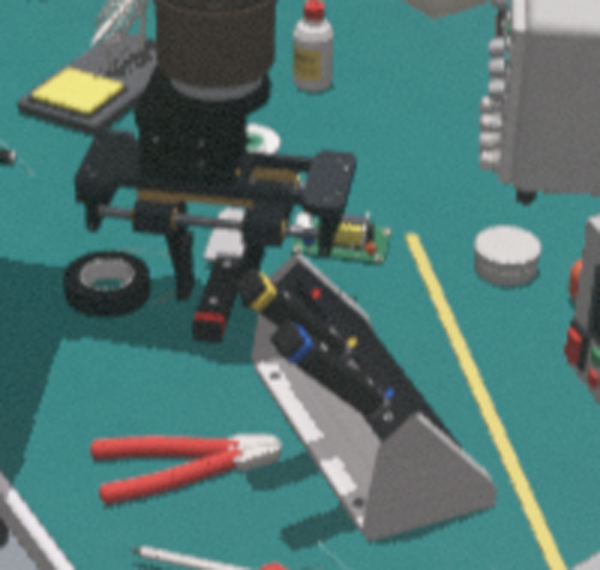

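The medium blade now stands in its own slot, with its yellow band at (260,290) next to the narrow blade's blue one. The fingers straddle the wide handle near (220,280), and nothing is touching the rack.

```bash
python3 -m inch '[{"translation":[0,0,0.01],"twist":0,"gripper":40},{"translation":[0,0,0.01],"twist":0,"gripper":15},{"translation":[0,0,0.01],"twist":0,"gripper":15},{"translation":[0,0,0.01],"twist":0,"gripper":15},{"translation":[0,0,0.01],"twist":0,"gripper":15},{"translation":[0,0,0.01],"twist":0,"gripper":15},{"translation":[0,0,0.01],"twist":0,"gripper":15}]'; python3 -m inch '[{"translation":[0,0,-0.02],"twist":0,"gripper":15},{"translation":[0,0,-0.08],"twist":0,"gripper":15},{"translation":[0,0,-0.15],"twist":0,"gripper":15},{"translation":[0,0,-0.25],"twist":0,"gripper":15},{"translation":[0,0,-0.35],"twist":0,"gripper":15},{"translation":[0,0,-0.42],"twist":0,"gripper":15},{"translation":[0,0,-0.45],"twist":0,"gripper":15},{"translation":[0,0,-0.45],"twist":0,"gripper":15}]'
python3 - <<'E'
from h import *
X=np.array([.985,-.170]);Y=np.array([.170,.985]);o=np.array([.5492,.1189])
p=o-.019*X+.137*Y;print("pivot point",p);shares(*p,.125,80.2)
s=camera("scene");t=camera("top")
b=cv2.resize(s["img"][130:310,230:400],None,fx=2.4,fy=2.4);a=cv2.resize(t["img"][190:310,210:380],None,fx=2.2,fy=2.2)
O=np.zeros((440,800,3),np.uint8);O[:a.shape[0],:a.shape[1]]=a;O[:b.shape[0],385:385+b.shape[1]]=b;cv2.imwrite("pics/p8.png",O)
E
```

```text
clock: 8.6
tcp_pos: [0.5334, 0.3, 0.028]
ee_rot: [[0.667, 0.745, 0.001], [0.745, -0.667, 0.001], [0.001, 0.0, -1.0]]
contact_force: [0.2, -0.1, 3.1]
width: 0.25
gripper_force: 29.9
clock: 9.27
tcp_pos: [0.5338, 0.3006, 0.1647]
ee_rot: [[0.667, 0.745, 0.004], [0.745, -0.667, 0.003], [0.005, 0.0, -1.0]]
contact_force: [1.1, 0.2, -0.7]
width: 0.248
gripper_force: 29.9
pivot point [0.5538 0.2571]
t 9.2667 tcp [0.5338 0.3006 0.1647] yaw 48.18 -> share [-0.0643  0.1463  0.1319] twist -0.3558 w 21.6 F [ 1.0509  0.1974 -0.6575]
```

View pics/p8.png

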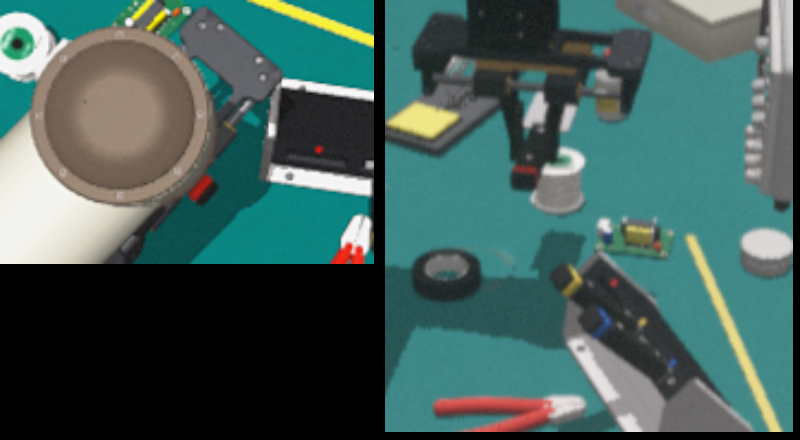

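```bash
python3 -m inch '[{"translation":[-0.01,0.03,0],"twist":-0.07,"gripper":15},{"translation":[-0.02,0.06,0],"twist":-0.14,"gripper":15},{"translation":[-0.03,0.09,0],"twist":-0.21,"gripper":15},{"translation":[-0.045,0.12,0.02],"twist":-0.28,"gripper":15},{"translation":[-0.064,0.146,0.05],"twist":-0.356,"gripper":15},{"translation":[-0.064,0.146,0.08],"twist":-0.356,"gripper":15},{"translation":[-0.064,0.146,0.11],"twist":-0.356,"gripper":15},{"translation":[-0.064,0.146,0.12],"twist":-0.356,"gripper":15}]'
python3 - <<'E'
from h import *
shares(.5538,.2571,.094,80.2)
s=camera("scene");t=camera("top")
print(blob(t["img"],"r",280,215,400,312),blob(s["img"],"r",260,180,360,262))
E
```

```text
clock: 10.03
tcp_pos: [0.5515, 0.2557, 0.1229]
ee_rot: [[0.173, 0.985, -0.004], [0.985, -0.173, -0.003], [-0.004, -0.004, -1.0]]
contact_force: [-0.5, -0.0, -0.5]
width: 0.251
gripper_force: 29.9
t 10.0333 tcp [0.5515 0.2557 0.1229] yaw 80.05 -> share [0.0062 0.0073 0.0964] twist -0.0017 w 21.8 F [-0.4515 -0.0055 -0.4554]
[(array([354.4, 257.6]), np.int32(13)), (array([367.8, 306.8]), np.int32(122))] [(array([315.9, 225.8]), np.int32(30)), (array([342.5, 232. ]), np.int32(4)), (array([325. , 247.2]), np.int32(10))]
```

```bash
python3 -m inch '[{"translation":[0.005,0.007,0.014],"twist":0,"gripper":15},{"translation":[0.005,0.007,0.026],"twist":0,"gripper":15},{"translation":[0.005,0.007,0.036],"twist":0,"gripper":15},{"translation":[0.005,0.007,0.046],"twist":0,"gripper":15}]';python3 -m inch '[{"translation":[0,0,0.012],"twist":0,"gripper":15},{"translation":[0,0,0.024],"twist":0,"gripper":15},{"translation":[0,0,0.036],"twist":0,"gripper":15},{"translation":[0,0,0.048],"twist":0,"gripper":15},{"translation":[0,0,0.048],"twist":0,"gripper":15}]'
python3 - <<'E'
from h import *
s=camera("scene")
shares(.5538,.2571,.094,80.2)
cv2.imwrite("pics/p9.png",cv2.resize(s["img"][120:300,230:420],None,fx=4,fy=3.3,interpolation=cv2.INTER_CUBIC))
print(blob(s["img"],"r",260,180,360,262))
E
```

```text
clock: 10.47
tcp_pos: [0.5557, 0.2585, 0.1134]
ee_rot: [[0.17, 0.985, 0.002], [0.985, -0.17, 0.002], [0.002, 0.002, -1.0]]
contact_force: [-2.0, 2.9, 6.3]
width: 0.247
gripper_force: 30.0
clock: 10.88
tcp_pos: [0.5556, 0.2587, 0.0989]
ee_rot: [[0.17, 0.986, 0.002], [0.986, -0.17, 0.002], [0.002, 0.002, -1.0]]
contact_force: [-1.6, 3.8, 4.4]
width: 0.25
gripper_force: 30.0
t 10.9333 tcp [0.5556 0.2587 0.0989] yaw 80.23 -> share [-0.0062 -0.0052  0.0165] twist 0.0003 w 21.7 F [-2.0276  4.1344  2.2594]
[(array([315.8, 226.9]), np.int32(19)), (array([342.5, 232. ]), np.int32(4)), (array([324.9, 247.4]), np.int32(11))]
```

View pics/p9.png

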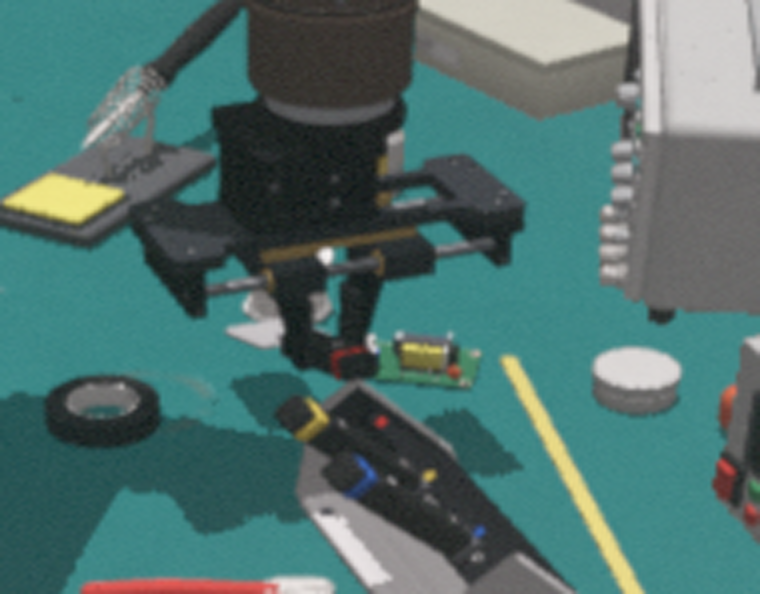

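The red band, at about (350,360) in the crop, has stayed level on the rack's end plate while the gripper dropped. So the blade is pivoting tip-down as intended. I continue a little further.

```bash
python3 -m inch '[{"translation":[0,0,0.008],"twist":0,"gripper":15},{"translation":[0,0,0.016],"twist":0,"gripper":15},{"translation":[0,0,0.02],"twist":0,"gripper":15},{"translation":[0,0,0.02],"twist":0,"gripper":15}]'
python3 - <<'E'
from h import *
s=camera("scene");S=sense();g=S["tcp_pos"]-[0,0,.019];print(g,S["contact_force"])
b=blob(s["img"],"r",260,180,360,262);print(b)
x=S["ee_rot"][:,0]
for th in (20,25,30,35,40):
    c=np.cos(np.radians(th));q=np.sin(np.radians(th))
    print(th,project(s,g-x*.039*c+np.array([0,0,.039*q])),"tip",project(s,g+x*.115*c-np.array([0,0,.115*q])))
cv2.imwrite("pics/raw.png",s["img"])
E
```

```text
clock: 11.27
tcp_pos: [0.5555, 0.2578, 0.0928]
ee_rot: [[0.17, 0.985, 0.001], [0.985, -0.17, 0.001], [0.001, 0.001, -1.0]]
contact_force: [-2.2, 2.3, 4.2]
width: 0.247
gripper_force: 30.0
[0.5555 0.2578 0.0738] [-2.3897  1.3095  4.8481]
[(array([313.5, 228.1]), np.int32(8)), (array([342.5, 232. ]), np.int32(4)), (array([325. , 247.5]), np.int32(10))]
20 [317.2742 233.2866] tip [292.3806 219.5224]
25 [317.0545 231.6943] tip [293.0034 223.7491]
30 [316.7827 230.0831] tip [293.7466 228.0043]
35 [316.461  228.4665] tip [294.6056 232.263 ]
40 [316.0921 226.8579] tip [295.5751 236.5008]
```

```bash
python3 -m inch '[{"translation":[0,0,-0.06],"twist":0,"gripper":15},{"translation":[0,0,-0.15],"twist":0,"gripper":15},{"translation":[0.05,0,-0.25],"twist":0,"gripper":15},{"translation":[0.1,0,-0.35],"twist":0.07,"gripper":15},{"translation":[0.15,0,-0.36],"twist":0.14,"gripper":15},{"translation":[0.2,0,-0.36],"twist":0.21,"gripper":15},{"translation":[0.22,0,-0.36],"twist":0.28,"gripper":15},{"translation":[0.22,0,-0.36],"twist":0.35,"gripper":15}]' | grep tcp
python3 -m inch '[{"translation":[0,0,0],"twist":0.07,"gripper":15},{"translation":[0,0,0],"twist":0.14,"gripper":15},{"translation":[0,0,0],"twist":0.22,"gripper":15},{"translation":[0,0,0],"twist":0.3,"gripper":15},{"translation":[0,0,0],"twist":0.37,"gripper":15},{"translation":[0,0,0],"twist":0.45,"gripper":15},{"translation":[0,0,0],"twist":0.52,"gripper":15},{"translation":[0,0,0],"twist":0.6,"gripper":15}]'|grep tcp
python3 -m inch '[{"translation":[0,0,0],"twist":0.07,"gripper":15},{"translation":[0,0,0],"twist":0.14,"gripper":15},{"translation":[0,0,0],"twist":0.22,"gripper":15},{"translation":[0,0,0],"twist":0.3,"gripper":15},{"translation":[0,0,0],"twist":0.37,"gripper":15},{"translation":[0,0,0],"twist":0.45,"gripper":15},{"translation":[0,0,0],"twist":0.52,"gripper":15},{"translation":[0,0,0],"twist":0.6,"gripper":15}]'|grep tcp
python3 - <<'E'
from h import *
shares(.583,.322,.117,-99.8);print(sense()["joints"])
E
```

```text
tcp_pos: [0.5662, 0.3231, 0.1989]
tcp_pos: [0.5661, 0.3216, 0.1988]
tcp_pos: [0.5661, 0.3216, 0.1988]
t 13.3167 tcp [0.5661 0.3216 0.1988] yaw -59.58 -> share [ 0.0272 -0.0499  0.2727] twist 0.4469 w 22.1 F [-0.0072 -0.8933 -1.0034]
[ 0.7646  0.4619  0.0132 -0.0001 -1.1244 -0.2335]
```

```bash
python3 -m inch '[{"translation":[0.01,-0.02,0],"twist":0.075,"gripper":15},{"translation":[0.02,-0.04,0],"twist":0.15,"gripper":15},{"translation":[0.027,-0.05,0],"twist":0.225,"gripper":15},{"translation":[0.027,-0.05,0.05],"twist":0.3,"gripper":15},{"translation":[0.027,-0.05,0.12],"twist":0.375,"gripper":15},{"translation":[0.027,-0.05,0.2],"twist":0.447,"gripper":15},{"translation":[0.027,-0.05,0.26],"twist":0.447,"gripper":15},{"translation":[0.027,-0.05,0.273],"twist":0.447,"gripper":15}]'
python3 - <<'E'
from h import *
shares(*(np.array([.5492,.1189])-.002*np.array([.985,-.17])+.171*np.array([.17,.985])),.117,-99.8)
s=camera("scene");cv2.imwrite("pics/p10.png",cv2.resize(s["img"][150:300,240:400],None,fx=4.5,fy=3.9,interpolation=cv2.INTER_CUBIC))
E
```

```text
clock: 13.98
tcp_pos: [0.5811, 0.3209, 0.1131]
ee_rot: [[-0.165, -0.986, -0.008], [-0.986, 0.165, -0.005], [0.007, 0.007, -1.0]]
contact_force: [-0.8, -0.5, -1.7]
width: 0.247
gripper_force: 30.0
t 13.9833 tcp [0.5811 0.3209 0.1131] yaw -99.52 -> share [ 0.1121 -0.0023 -0.0124] twist 0.0031 w 21.5 F [-0.7691 -0.518  -1.7083]
```

View pics/p10.png

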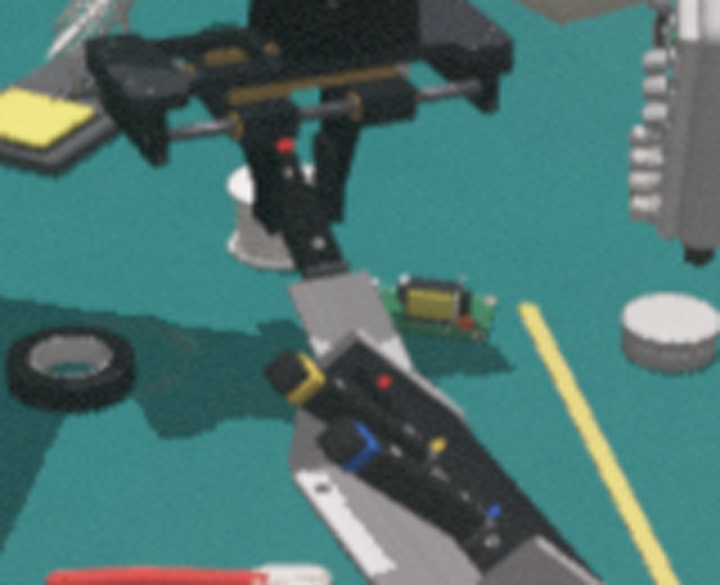

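The picture shows the wide blade tilted tip-down at about (350,310), behind the end plate, with its band at (285,145). I have used all ten pictures, so from here I go by numbers. Next I press the tip against the plate to steepen the blade.

```bash
for k in 1; do python3 -m inch '[{"translation":[0.012,0,-0.005],"twist":0,"gripper":15},{"translation":[0.024,0,-0.01],"twist":0,"gripper":15},{"translation":[0.03,0,-0.012],"twist":0,"gripper":15}]'; done|egrep "tcp|force"; python3 -m inch '[{"translation":[0.007,0,0],"twist":0,"gripper":15},{"translation":[0.014,0,0],"twist":0,"gripper":15}]'|egrep "tcp|force"; python3 -m inch '[{"translation":[0.007,0,0],"twist":0,"gripper":15},{"translation":[0.014,0,0],"twist":0,"gripper":15}]'|egrep "tcp|force"; python3 -m inch '[{"translation":[0.007,0,0],"twist":0,"gripper":15},{"translation":[0.014,0,0],"twist":0,"gripper":15}]'|egrep "tcp|force"
python3 - <<'E'
from h import *
S=sense();d=S["tcp_pos"][:2]-[.5492,.1189];print("local y",d@[.17,.985],"x",d@[.985,-.17],S["tcp_pos"],S["contact_force"])
E
```

```text
tcp_pos: [0.5827, 0.3142, 0.1237]
contact_force: [0.2, 0.7, 0.8]
gripper_force: 30.0
tcp_pos: [0.5823, 0.3112, 0.1235]
contact_force: [0.3, 5.4, 1.9]
gripper_force: 30.0
tcp_pos: [0.5826, 0.3102, 0.1246]
contact_force: [-1.7, 11.4, 4.2]
gripper_force: 30.1
tcp_pos: [0.5829, 0.3089, 0.126]
contact_force: [-0.9, 16.1, 6.8]
gripper_force: 30.1
local y 0.1928735183940813 x 0.0009271351604310252 [0.5829 0.3089 0.126 ] [-0.9047 16.0941  6.8389]
```

```bash
python3 -m inch '[{"translation":[-0.03,0,0],"twist":0,"gripper":15},{"translation":[-0.03,0,0.05],"twist":0,"gripper":15},{"translation":[-0.03,0,0.1],"twist":0,"gripper":15},{"translation":[-0.03,0,0.1],"twist":0,"gripper":15}]'|egrep "tcp|force";  python3 -m inch '[{"translation":[0.015,0,0],"twist":0,"gripper":15},{"translation":[0.025,0,0],"twist":0,"gripper":15},{"translation":[0.03,0,-0.01],"twist":0,"gripper":15},{"translation":[0.036,0,-0.02],"twist":0,"gripper":15},{"translation":[0.042,0,-0.03],"twist":0,"gripper":15},{"translation":[0.048,0,-0.04],"twist":0,"gripper":15}]'|egrep "tcp|force"
python3 - <<'E'
from h import *
S=sense();d=S["tcp_pos"][:2]-[.5492,.1189];print("local y",d@[.17,.985],"x",d@[.985,-.17],S["tcp_pos"],S["contact_force"])
s=camera("scene");print(blob(s["img"],"r",260,140,360,245));x=S["ee_rot"][:,0];x[2]=0;g=S["tcp_pos"]-[0,0,.019]
for th in (30,35,40,45,50):
    a=np.radians(th);print(th,project(s,g-x*.039*np.cos(a)+np.array([0,0,.039*np.sin(a)])))
E
```

```text
tcp_pos: [0.5803, 0.3109, 0.0891]
contact_force: [-0.4, 2.5, -2.8]
gripper_force: 30.0
tcp_pos: [0.5793, 0.2982, 0.1053]
contact_force: [-1.1, 4.5, -0.9]
gripper_force: 30.0
local y 0.1817256770987907 x -0.0008595774954325251 [0.5793 0.2982 0.1053] [-1.1256  4.4872 -0.8571]
[(array([342.7, 232.3]), np.int32(6))]
30 [304.0749 197.732 ]
35 [304.395  196.9982]
40 [304.7581 196.3805]
45 [305.1619 195.8843]
50 [305.6037 195.5142]
```

```bash
python3 -m inch '[{"translation":[0.007,0,-0.012],"twist":0,"gripper":15},{"translation":[0.014,0,-0.025],"twist":0,"gripper":15},{"translation":[0.021,0,-0.037],"twist":0,"gripper":15},{"translation":[0.028,0,-0.05],"twist":0,"gripper":15},{"translation":[0.034,0,-0.062],"twist":0,"gripper":15},{"translation":[0.038,0,-0.073],"twist":0,"gripper":15},{"translation":[0.038,0,-0.08],"twist":0,"gripper":15}]'|egrep "tcp|force"
python3 - <<'E'
from h import *
S=sense();d=S["tcp_pos"][:2]-[.5492,.1189];y=d@[.17,.985];print("local y",y,"theta",np.degrees(np.arccos((y-.096)/.115)),S["tcp_pos"],S["contact_force"])
s=camera("scene");i=s["img"];cv2.imwrite("pics/q.png",i)
# wide steel corners/collar: compare predictions for steel area brightness along axis
x=S["ee_rot"][:,0].copy();x[2]=0;g=S["tcp_pos"]-[0,0,.019]
for th in (40,45,50,55):
    a=np.radians(th);A=x*np.cos(a)-np.array([0,0,np.sin(a)]);n=np.array([0,0,1])*np.cos(a)+x*np.sin(a)
    print(th,"handle tail centre top",project(s,g-A*.05+n*.009),"collar top",project(s,g+A*.045+n*.0012))
hs=cv2.cvtColor(i,cv2.COLOR_BGR2HSV)
m=((hs[...,1]<45)&(hs[...,2]>105)).astype(np.uint8);m[:180]=0;m[265:]=0;m[:,:290]=0;m[:,345:]=0
n,l,st,ce=cv2.connectedComponentsWithStats(m);print([(st[k],ce[k]) for k in range(1,n) if st[k,4]>15])
print(blob(i,"r",260,120,360,245))
E
```

```text
tcp_pos: [0.5774, 0.2849, 0.1283]
contact_force: [1.0, 2.1, -1.9]
gripper_force: 30.0
local y 0.16831084502084617 theta 51.03909594719956 [0.5774 0.2849 0.1283] [ 0.9595  2.0713 -1.9088]
40 handle tail centre top [306.8891 183.8348] collar top [318.8506 226.1072]
45 handle tail centre top [307.5277 183.4844] collar top [318.3442 226.656 ]
50 handle tail centre top [308.2089 183.3096] collar top [317.7967 227.0498]
55 handle tail centre top [308.9281 183.3136] collar top [317.2124 227.2869]
[(array([290, 191,  20,  28, 315], dtype=int32), array([298.1746, 206.7143])), (array([329, 221,  14,   8,  31], dtype=int32), array([336.4194, 223.0645])), (array([309, 223,  34,  34, 312], dtype=int32), array([322.2756, 234.3141])), (array([306, 257,   5,   8,  23], dtype=int32), array([307.3043, 260.8261]))]
[(array([342.5, 232. ]), np.int32(4))]
```

```bash
python3 -m inch '[{"translation":[-0.03,0,-0.02],"twist":0,"gripper":15},{"translation":[-0.05,0,-0.1],"twist":0,"gripper":15},{"translation":[-0.05,0,-0.2],"twist":-0.07,"gripper":15},{"translation":[-0.05,0,-0.3],"twist":-0.14,"gripper":15},{"translation":[-0.05,0,-0.4],"twist":-0.21,"gripper":15},{"translation":[-0.05,0,-0.42],"twist":-0.28,"gripper":15},{"translation":[-0.05,0,-0.42],"twist":-0.35,"gripper":15},{"translation":[-0.05,0,-0.42],"twist":-0.42,"gripper":15}]' | grep tcp
python3 -m inch '[{"translation":[0,0,0],"twist":-0.07,"gripper":15},{"translation":[0,0,0],"twist":-0.14,"gripper":15},{"translation":[0,0,0],"twist":-0.21,"gripper":15},{"translation":[0,0,0],"twist":-0.28,"gripper":15},{"translation":[0,0,0],"twist":-0.35,"gripper":15},{"translation":[0,0,0],"twist":-0.42,"gripper":15},{"translation":[0,0,0],"twist":-0.5,"gripper":15},{"translation":[0,0,0],"twist":-0.57,"gripper":15}]'|grep tcp
cat >> h.py <<'E'
X=np.array([.985,-.170,0]);Y=np.array([.170,.985,0]);Z=np.array([0,0,1.]);SW=np.array([.5288,.1763,.078]);OUT=-.643*X+.766*Z
E
python3 - <<'E'
from h import *
p=SW+.045*OUT+.09*OUT+.018*Z+.001*X;print(p);shares(*p)
E
```

```text
tcp_pos: [0.5796, 0.2999, 0.2553]
tcp_pos: [0.5793, 0.2997, 0.2539]
[0.4443 0.1909 0.1994]
t 17.6333 tcp [0.5793 0.2997 0.2539] yaw -9.99 -> share [-0.3803  0.4348  0.183 ] twist -0.0021 w 21.6 F [ 0.0258 -0.2704 -0.3486]
```

```bash
python3 -m inch '[{"translation":[-0.1,0,0],"twist":0,"gripper":15},{"translation":[-0.2,0.07,0],"twist":0,"gripper":15},{"translation":[-0.3,0.15,0],"twist":0,"gripper":15},{"translation":[-0.38,0.24,0],"twist":0,"gripper":15},{"translation":[-0.38,0.34,0.05],"twist":0,"gripper":15},{"translation":[-0.38,0.41,0.12],"twist":0,"gripper":15},{"translation":[-0.38,0.435,0.18],"twist":0,"gripper":15},{"translation":[-0.38,0.435,0.183],"twist":0,"gripper":15}]'|egrep "tcp|force"; python3 -m inch '[{"translation":[0,0,0],"twist":0,"gripper":15},{"translation":[0,0,0],"twist":0,"gripper":15}]' >/dev/null
python3 - <<'E'
from h import *
p=SW+.135*OUT+.018*Z+.001*X;shares(*p)
s=camera("scene");i=s["img"];cv2.imwrite("pics/r.png",i)
print("red",blob(i,"r",240,120,330,240));B0=np.array([.4773,.1839,.1356])
print("expected band",project(s,B0+.09*OUT),"+10mm X",project(s,B0+.09*OUT+.01*X),"+10 Z",project(s,B0+.09*OUT+.01*Z))
print("expected tip c",project(s,SW+.09*OUT-.07*OUT),"corners",[project(s,SW+.02*OUT+k*.021*Y) for k in(-1,1)],"collar corners",[project(s,SW+.09*OUT+k*.021*Y) for k in(-1,1)])
hs=cv2.cvtColor(i,cv2.COLOR_BGR2HSV);print("sat/val around");
m=((hs[...,1]<60)&(hs[...,2]>90)).astype(np.uint8)*255
for r in range(214,252): print(r,"".join("#" if v else "." for v in m[r,285:345]))
E
```

```text
tcp_pos: [0.4411, 0.189, 0.1963]
contact_force: [-0.5, -0.3, -1.0]
gripper_force: 30.0
t 18.4667 tcp [0.4451 0.1931 0.2001] yaw -10.29 -> share [-0.0015  0.0079  0.0022] twist -0.0054 w 21.7 F [ 1.1687  1.1576 -0.8401]
red [(array([324.3, 152.6]), np.int32(31)), (array([265.7, 204.8]), np.int32(34))]
expected band [267.0602 207.6499] +10mm X [272.2582 206.6093] +10 Z [266.8891 202.9324]
expected tip c [315.0533 245.9467] corners [array([319.2019, 251.7046]), array([311.0161, 240.3434])] collar corners [array([297.713 , 233.6801]), array([289.8026, 222.3717])]
sat/val around
214 ......######################................................
215 .......####################.................................
216 ........##################..................................
217 ..........###############...................................
218 ............###########.....................................
219 ............................................................
220 .............................................#..............
221 ..................................#####.....###..........#..
[... 1250 characters left out ...]
.............########.........###.................
242 ........................########.........###................
243 .........................#######..........###...............
244 ............................#####..........###..............
245 .............................#####..........####............
246 ..............................####...........####...........
247 ..............................#####...........####..........
248 ..............................#.................###.........
249 ................................................####........
250 ..................................................###.......
251 ...................................................###......
```

```bash
python3 -m inch '[{"translation":[-0.005,0.008,0.005],"twist":-0.005,"gripper":15},{"translation":[-0.005,0.008,0.005],"twist":-0.005,"gripper":15},{"translation":[0.012,0.008,0.026],"twist":-0.005,"gripper":15},{"translation":[0.03,0.008,0.047],"twist":-0.005,"gripper":15},{"translation":[0.043,0.008,0.063],"twist":-0.005,"gripper":15},{"translation":[0.054,0.008,0.076],"twist":-0.005,"gripper":15},{"translation":[0.065,0.008,0.089],"twist":-0.005,"gripper":15},{"translation":[0.065,0.008,0.089],"twist":-0.005,"gripper":15}]'|egrep "tcp|force"
python3 - <<'E'
from h import *
p=SW+.045*OUT+.018*Z+.001*X;p=p-.0047*OUT-.0014*(.766*X+.643*Z);shares(*p)
E
```

```text
tcp_pos: [0.4633, 0.186, 0.171]
contact_force: [1.1, -0.1, -0.8]
gripper_force: 30.0
t 19.1833 tcp [0.4633 0.186  0.171 ] yaw -9.93 -> share [ 0.1342 -0.0056  0.15  ] twist -0.0014 w 21.4 F [ 1.1299 -0.0947 -0.804 ]
```

```bash
python3 -m inch '[{"translation":[0.014,-0.004,0.01],"twist":0,"gripper":15},{"translation":[0.026,-0.004,0.022],"twist":0,"gripper":15},{"translation":[0.037,-0.004,0.035],"twist":0,"gripper":15},{"translation":[0.048,-0.004,0.048],"twist":0,"gripper":15},{"translation":[0.059,-0.004,0.061],"twist":0,"gripper":15},{"translation":[0.059,-0.004,0.061],"twist":0,"gripper":15}]'|egrep "tcp|force"
python3 - <<'E'
from h import *
p=SW+.045*OUT+.018*Z+.001*X;p=p-.0047*OUT-.0014*(.766*X+.643*Z);shares(*p)
s=camera("scene");i=s["img"];B0=np.array([.4773,.1839,.1356]);r=(p-sense()["tcp_pos"])@OUT
print("red",blob(i,"r",260,190,330,240),"exp",project(s,B0-r*OUT))
E
```

```text
tcp_pos: [0.4806, 0.1842, 0.1528]
contact_force: [-0.2, -0.0, -1.0]
gripper_force: 30.0
t 19.6833 tcp [0.4806 0.1842 0.1528] yaw -9.92 -> share [ 0.0764 -0.0018  0.0893] twist -0.0014 w 22.0 F [-0.1513 -0.0068 -1.0229]
red [(array([285.6, 223.8]), np.int32(33))] exp [285.3935 223.0377]
```

```bash
python3 -m inch '[{"translation":[0.016,-0.001,0.019],"twist":0,"gripper":15},{"translation":[0.032,-0.001,0.038],"twist":0,"gripper":15},{"translation":[0.046,-0.001,0.055],"twist":0,"gripper":15},{"translation":[0.058,-0.001,0.069],"twist":0,"gripper":15},{"translation":[0.066,-0.001,0.079],"twist":0,"gripper":15},{"translation":[0.071,-0.001,0.084],"twist":0,"gripper":15},{"translation":[0.071,-0.001,0.084],"twist":0,"gripper":15}]'|egrep "tcp|force"
python3 - <<'E'
from h import *
p=SW+.045*OUT+.018*Z+.001*X;p=p-.0047*OUT-.0014*(.766*X+.643*Z);shares(*p)
s=camera("scene");print("red",blob(s["img"],"r",260,190,330,245),"start yellow 297.2,232.6")
E
```

```text
tcp_pos: [0.502, 0.1811, 0.1284]
contact_force: [1.9, 0.5, -2.4]
gripper_force: 30.0
t 20.3167 tcp [0.502  0.1811 0.1284] yaw -9.9 -> share [0.0041 0.0006 0.008 ] twist -0.0011 w 21.3 F [ 1.8624  0.5128 -2.4126]
red [(array([296.4, 232.1]), np.int32(30))] start yellow 297.2,232.6
```

```bash
python3 -m inch '[{"translation":[0.003,0,0.004],"twist":0,"gripper":15},{"translation":[0.006,0,0.008],"twist":0,"gripper":15},{"translation":[0.009,0,0.012],"twist":0,"gripper":15},{"translation":[0.012,0,0.015],"twist":0,"gripper":15},{"translation":[0.012,0,0.015],"twist":0,"gripper":15}]'|egrep "tcp|force"
python3 - <<'E'
from h import *
p=SW+.045*OUT+.018*Z+.001*X;p=p-.0047*OUT-.0014*(.766*X+.643*Z);shares(*p)
s=camera("scene");print("red",blob(s["img"],"r",260,190,330,245),"start yellow 297.2,232.6")
E
```

```text
tcp_pos: [0.503, 0.1809, 0.1273]
contact_force: [-14.4, 3.1, 22.7]
gripper_force: 30.0
t 20.7833 tcp [0.503  0.1809 0.1273] yaw -9.84 -> share [0.0006 0.0004 0.0046] twist -0.0005 w 21.8 F [-14.3675   3.0679  22.6799]
red [(array([296.9, 232.3]), np.int32(29))] start yellow 297.2,232.6
```

```bash
python3 -m inch '[{"translation":[-0.007,0,-0.008],"twist":0,"gripper":15},{"translation":[-0.007,0,-0.008],"twist":0,"gripper":40},{"translation":[-0.007,0,-0.008],"twist":0,"gripper":40},{"translation":[-0.007,0,-0.008],"twist":0,"gripper":40},{"translation":[-0.007,0,-0.008],"twist":0,"gripper":40},{"translation":[-0.007,0,-0.06],"twist":0,"gripper":40},{"translation":[-0.007,0,-0.15],"twist":0,"gripper":40},{"translation":[-0.007,0,-0.27],"twist":0,"gripper":40}]'|egrep "tcp|force"; python3 -m inch '[{"translation":[0,-0.1,-0.1],"twist":0,"gripper":40},{"translation":[0,-0.2,-0.15],"twist":0,"gripper":40},{"translation":[0,-0.3,-0.15],"twist":0,"gripper":40},{"translation":[0,-0.4,-0.15],"twist":0,"gripper":40},{"translation":[0,-0.5,-0.15],"twist":0,"gripper":40},{"translation":[0,-0.6,-0.15],"twist":0,"gripper":40},{"translation":[0,-0.7,-0.15],"twist":0,"gripper":40},{"translation":[0,-0.8,-0.15],"twist":0,"gripper":40}]'|egrep "clock|tcp|force";python3 - <<'E'
from h import *
s=camera("scene");t=camera("top");P={}
for c,sb,tb in(("r",(280,215,318,245),(340,270,372,300)),("y",(300,240,325,262),(372,275,400,305)),("b",(312,255,330,275),(405,285,432,312))):
    a=blob(s["img"],c,*sb);b=blob(t["img"],c,*tb);print(c,a,b)
    if a and b:
        x,e=tri(t,max(b,key=lambda q:q[1])[0],s,max(a,key=lambda q:q[1])[0]);P[c]=x;print(x,e)
print({k:(v-P["b"])@np.c_[X,Y,Z] for k,v in P.items()},"nominal y 56, 114")
E
```

```text
tcp_pos: [0.5014, 0.1798, 0.203]
contact_force: [1.7, 1.9, -0.3]
gripper_force: 0.0
clock: 22.17
tcp_pos: [0.5443, 0.4186, 0.2492]
contact_force: [-0.2, -0.4, 0.6]
gripper_force: 0.0
r [(array([296.4, 231.8]), np.int32(36))] [(array([351.8, 290.9]), np.int32(54))]
[0.477  0.1859 0.1364] 0.00058001687709744
y [(array([308.1, 247. ]), np.int32(46))] [(array([385.3, 295.7]), np.int32(58))]
[0.4678 0.1296 0.138 ] 0.0009824774210865812
b [(array([320.4, 264.6]), np.int32(44))] [(array([418.8, 300.7]), np.int32(54))]
[0.4581 0.0732 0.1375] 0.0011469877097641892
{'r': array([-0.0006,  0.1143, -0.0011]), 'y': array([-0.    ,  0.0573,  0.0005]), 'b': array([0., 0., 0.])} nominal y 56, 114
```

```bash
python3 -m inch '[{"translation":[0,0,0],"twist":0,"gripper":40},{"translation":[0,0,0],"twist":0,"gripper":40},{"translation":[0,0,0],"twist":0,"gripper":40}]'|grep force; python3 -c "
from station import *
print(finish_job())"
```

```text
contact_force: [-0.7, 0.0, 0.6]
gripper_force: 0.0
the job is handed in; nothing more can be done
None
```

I moved the medium blade to its own slot, put the wide blade in the wide slot and handed the job in at about 22 s. Both handle bands measure within about 1.5 mm of where a seated blade should be; no pass or fail verdict was shown.

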